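# Slide the blue temperature probe into its heater well

## Robot

A 6-joint arm with a two-finger parallel gripper is mounted at the origin on the work surface. World frame = base frame: x ahead of the robot, y to its left, z up, the work surface at z = 0. Lengths are in m, angles in rad, forces in N, time in s.
With the tool pointing down it reaches from about 0.25 to 0.775 m from the base axis. Payload 4 kg.
Tool frame: the origin (TCP) lies at the very end of the fingers, on their centre line; the grasp point (between the pads) lies 19 mm behind it; z points along the fingers, y is the line along which they close (so a half turn about z gives the same grasp; the last joint's range is limited). The gripper opens to 85 mm and grips with 20 to 120 N. Pads are 22 mm wide; open, the fingers measure 114 mm over their backs; the gripper's body (76 mm by 85 mm) begins 54 mm behind the grasp point. The pads swing forward as they close: fully open they stand 13 mm farther back than shut.
Start: joints at [-1.436, 0.087, 1.371, -0, 1.684, -0.103], TCP at [0.13, -0.535, 0.231] pointing down, gripper open.
Joint ranges: [-3.1, 3.1], [-0.76, 2.03], [0.27, 2.55], [-1.08, 4.22], [0.17, 2.65], [-2.57, 2.57]. Speed limits (rad/s): [2.79, 2.79, 3.14, 3.14, 3.14, 3.14].

## Interface

Orientations are given as a 3x3 rotation matrix whose columns are the frame's x, y, z axes.
In Python, from rig import manip gives the robot as it stands. The module is installed in compiled form; this text tells all that it offers.
- The arm moves only by the tool apply_moves, never from a script. Its argument "increments" is a list of rows, each a list of 2 entries, a list of its own where there are three numbers: the shift along the tool's x, y, z in units of 60 mm (1.0 is 60 mm), then the turn, a rotation vector about the tool's x, y, z in units of 6 degrees (1.0 is 6 degrees). In form: [[[dx, dy, dz], [wx, wy, wz]], ...]. A call has 1 to 8 rows; each row is the pose to reach, as a shift and turn from the pose commanded when the call began, along the tool's axes at that moment; what a row does not reach only later rows make up. A row lasts 1/8 s, in which the tool goes at most 62.5 mm and 10.7 degrees, less where a joint would pass 70% of its speed; a pose out of reach is approached as far as the arm can. A call with a gripper value outside its range is refused whole. "gripper" is the finger opening in mm, from 0 to 85.4, set as the call begins (left out, the last holds). The fingers move at their own pace and stop on an object; "grip_force" is the grip in N (left out, the last holds). Time passes only in rows, so rows that repeat a pose let the fingers close. It gives the time, the measured TCP pose, the force, the opening and the grip force at its end, in the units of the state.
- manip.get_state(): the state, without advancing time (a new reading comes with each control period).
- manip.snapshot(name): name is "scene" or "top" or "wrist"; returns the picture (400x640x3 uint8, blue, green, red); there is no depth.
- manip.calibration(name): a dict with "camera_matrix" (3x3 intrinsics, pixels), "R" (3x3) and "t" (3): a world point X has camera coordinates R X + t. Camera axes: x right, y down, z forward; pixel columns grow to the right and rows downward; lengths in m; the calibration is good to about 2 mm. A picture is of the moment at which its call begins: read the wrist's pose just before it. calibration takes no time and is no camera call; for the wrist camera it gives the pose at the moment of the call.
- manip.sign_off(): hands the job in; it is judged then, once.
Trained networks look in the newest picture that a camera, given by its name, has taken for a name from the list of things; names that differ only in an ending like _2 or _b are one class to them, and where a whole thing is asked for, a point or a joint stands for the part that bears it (a point fixed in the world has none). Each returns a list of dicts, best first, with "conf" (0 to 1); they miss things now and then, are a little off and sometimes report something else, mostly with a low value. They report only what shows in the picture. A call takes as long as a camera call. They do not tell look-alikes from the thing itself.
- manip.regions_of(name, camera): "pixels" (400x640 bool, what is visible of it) and "rect" ([left, top, width, height] in pixels, round what is visible of it).
The state is a dict: "time": time; "joints": joint angles; "joint_vel": joint speeds; "joint_efforts": joint torques, N m; "position": TCP position; "eef_rot": TCP orientation; "contact_force": force on the tool from outside, world axes, zero at the start; "moment": the same for the moment, N m; "opening": opening from 0.0 (shut) to 1.0 (fully open); "grip_force": force on a finger pad.
Only numpy, scipy, OpenCV 4.12 (cv2) and the standard library are available. Lean on these libraries where they do the work, as an engineer would, in place of code of your own. Each camera call takes 0.05 s, during which the arm holds its last target. There are 200 camera calls.

## Task

The heater's temperature is to be checked: take hold of the blue-headed probe standing on the heater's metal cover and slide it along the cover, upright and without lifting it off, until it drops into the well ringed in blue. Let go of it standing upright on the bottom of that well, and leave the yellow-headed probe standing where it is.

Things in the scene. Friction and masses are not known exactly. Their poses are not given: they have to be found in the camera images.
- heater: White dry-block heater, fixed, 220 x 300 x 75 mm high, with a level aluminium cover (200 x 280 mm, surface at local z = 75 mm). Two open round wells, 44 mm wide, 25 mm deep, flat-bottomed, are sunk in the cover at local x = +50 mm, y = +75 and -75 mm, each ringed in colour (which is which varies). Origin: centre of its underside; x points away from its display panel and the robot, z up.
- blue_ring: Flat blue ring painted on the cover (47 to 63 mm in diameter, under 1 mm thick, no obstacle to sliding) around the mouth of the blue well. Origin: centre of the well's mouth, level with the cover surface; z up.
- yellow_ring: The same in yellow, around the other well, which is to stay empty. Origin: centre of that well's mouth, level with the cover surface.
- blue_probe: The probe to move: cordless, loose, about 160 g, standing on the cover on the robot's side of the wells. Steel stem 24 mm in diameter, 50 mm high, flat foot; above it a round blue head, 34 mm in diameter, 45 mm high (95 mm in all). Origin: centre of the foot's underside; z up along the probe. It fits the well with 10 mm to spare all round; its foot goes 25 mm down.
- yellow_probe: An identical probe with a yellow head, standing on the cover about 140 mm from the blue one, on either side of it. To be left alone. Origin: centre of the foot's underside; z up.
There are look-alikes about, which are no part of the job. Of the things that look like the yellow_probe, the smallest one is meant. What is shaped like the blue_probe but green or orange is not meant.

How it is judged:
By the outcome, as a careful person would: the job done as asked, in the order asked, and still so for the second after the job is handed in, with the robot touching nothing.
It also fails if it takes over 32 s, if anything falls off the work surface, if the arm or the gripper's body presses on something with over 40 N, if the wrist force passes 120 N, or if a joint passes its speed limit or range.

## Working session

There is one attempt and no reset: what is moved stays moved. The work goes in short steps, Python scripts to look and compute and a tool call to move; the robot and the scene stay as the last step left them, time stands still between calls to the robot, and variables do not carry over. Pictures are saved under pics/ and viewed, at most 10 in all, crops included, and the job is handed in when it is done.

Besides the shell and the picture viewer there is one more tool, called after "Request:" by a JSON object that holds its "fn" and its "kwargs". apply_moves: Moves the arm, as the interface text tells. Its arguments: {"type":"object","properties":{"increments":{"type":"array","items":{"type":"array"}},"gripper":{"type":"number"},"grip_force":{"type":"number"}},"required":["increments"]}

```bash
mkdir -p pics
python3 - <<'E'
from rig import manip
import cv2,numpy as np
s=manip.get_state();print(s['time'],s['position'],s['eef_rot'],s['opening'])
for c in('scene','top'):
    im=manip.snapshot(c);cv2.imwrite(f'pics/{c}0.png',im)
    k=manip.calibration(c);print(c,k['camera_matrix'],(-k['R'].T@k['t']).round(3))
    for n in('heater','blue_ring','yellow_ring','blue_probe','yellow_probe'):
        for r in manip.regions_of(n,c)[:4]:
            ys,xs=np.nonzero(r['pixels']);print(n,round(r['conf'],2),r['rect'],xs.mean().round(1),ys.mean().round(1))
print(manip.get_state()['time'])
E
```

```text
0.0 [ 0.12950668 -0.53401455  0.2301103 ] [[ 9.71853406e-01  2.35586215e-01 -3.05627854e-04]
 [ 2.35586300e-01 -9.71850851e-01  2.24025898e-03]
 [ 2.30749444e-04 -2.24920506e-03 -9.99997444e-01]] 0.9990531269140889
scene [[470.08162755   0.         312.40710809]
 [  0.         470.08162755 202.94272836]
 [  0.           0.           1.        ]] [ 1.141 -0.029  0.786]
heater 0.8 [208.2, 179.3, 157.6, 117.1] 282.9 239.5
blue_ring 0.65 [227.5, 230.5, 36.0, 24.5] 245.8 245.6
yellow_ring 0.87 [308.3, 227.0, 32.1, 22.8] 322.8 237.3
yellow_ring 0.35 [229.8, 168.8, 22.0, 45.4] 241.3 189.1
blue_probe 0.91 [326.4, 150.7, 13.0, 32.5] 334.4 162.8
blue_probe 0.9 [312.7, 158.8, 17.9, 45.9] 320.6 180.0
blue_probe 0.9 [297.3, 143.7, 9.6, 40.3] 299.8 163.1
yellow_probe 0.89 [163.9, 167.9, 27.5, 57.3] 177.0 192.5
yellow_probe 0.84 [231.1, 170.8, 23.6, 43.9] 241.4 189.5
yellow_probe 0.79 [253.0, 127.9, 23.2, 53.8] 266.1 152.2
top [[509.88514851   0.         320.77876742]
 [  0.         509.88514851 196.75689663]
 [  0.           0.           1.        ]] [ 0.406 -0.078  1.013]
heater 0.78 [259.8, 121.3, 173.4, 136.3] 343.7 192.2
heater 0.74 [294.1, 207.8, 23.0, 22.9] 303.1 217.4
blue_ring 0.93 [362.7, 140.3, 36.0, 29.8] 378.6 156.0
yellow_ring 0.96 [281.6, 150.5, 34.3, 36.7] 300.1 168.5
blue_probe 0.88 [284.6, 280.6, 16.3, 16.5] 292.3 288.4
blue_probe 0.85 [325.9, 280.7, 17.9, 17.9] 334.8 291.9
blue_probe 0.84 [292.0, 209.3, 26.4, 20.0] 303.1 217.8
yellow_probe 0.8 [366.2, 276.4, 28.0, 30.7] 378.7 293.5
yellow_probe 0.64 [452.1, 198.1, 38.3, 32.2] 469.3 215.0
yellow_probe 0.59 [382.8, 185.0, 21.0, 23.0] 392.2 195.5
0.6
```

View both.

View pics/scene0.png

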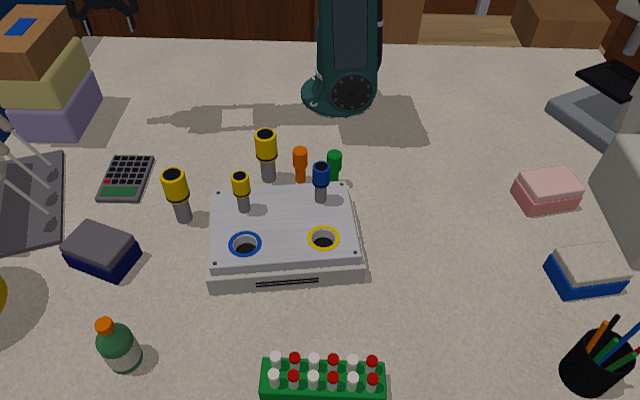

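View pics/top0.png

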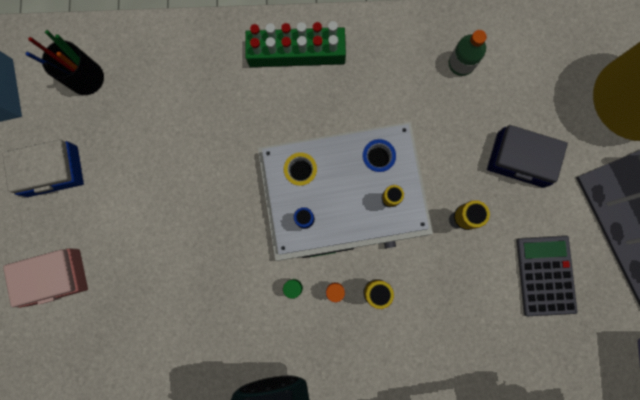

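```bash
cat > fit.py <<'E'
import cv2,numpy as np
from rig import manip
from scipy.optimize import least_squares
HUE={'blue':(100,130),'yellow':(20,35)}
def blob(im,win,col):
    x,y,w,h=win;hsv=cv2.cvtColor(im[y:y+h,x:x+w],cv2.COLOR_BGR2HSV)
    m=cv2.inRange(hsv,(HUE[col][0],120,50),(HUE[col][1],255,255))
    n,l,s,_=cv2.connectedComponentsWithStats(m);i=1+np.argmax(s[1:,4])
    b=s[i];return np.array([b[0]+x,b[1]+y,b[0]+x+b[2],b[1]+y+b[3]],float)-.5
def proj(k,P):
    q=(P@k['R'].T+k['t'])@k['camera_matrix'].T;return q[:,:2]/q[:,2:]
a=np.linspace(0,2*np.pi,120)
def pts(kind):
    c=np.c_[np.cos(a),np.sin(a),0*a]
    return c*.0315 if kind=='ring' else np.r_[c*.017+[0,0,.05],c*.017+[0,0,.095]]
def fit(kind,obs,x0=(.4,-.05,.08)):
    """obs: list of (calibration,bbox)"""
    def f(p):
        r=[]
        for k,b in obs:
            q=proj(k,pts(kind)+p);r+=list(np.r_[q.min(0),q.max(0)]-b)
        return r
    s=least_squares(f,x0);return s.x,np.array(s.fun).round(1)
E
python3 - <<'E'
from fit import *
k={c:manip.calibration(c) for c in('scene','top')}
I={c:cv2.imread(f'pics/{c}0.png') for c in k}
W={'blue_probe':((308,155,26,50),(288,202,32,32)),'yellow_probe':((228,165,26,50),(380,180,28,32)),
'blue_ring':((222,226,48,36),(358,136,45,40)),'yellow_ring':((302,220,44,36),(278,146,44,44))}
P={}
for n,w in W.items():
    col,kind=n.split('_')
    obs=[(k[c],blob(I[c],w[i],col)) for i,c in enumerate(('scene','top'))]
    p,r=fit(kind,obs);P[n]=p;print(n,p.round(4),r,[b for _,b in obs])
d=P['blue_ring']-P['yellow_ring'];print('ring dist',np.linalg.norm(d),'probe dist',np.linalg.norm(P['blue_probe']-P['yellow_probe']))
ang=np.arctan2(*(d[:2]*[1,1])[::-1]);print('dir blue-yellow',np.degrees(ang))
E
```

```text
blue_probe [ 0.4813 -0.0357  0.0757] [ 0.7 -0.8  0.6  1.  -0.1 -1.   1.3  1.1] [array([311.5, 160.5, 329.5, 187.5]), array([293.5, 207.5, 313.5, 227.5])]
yellow_probe [ 0.5153 -0.1879  0.0763] [-0.3 -0.5  1.2  0.8 -0.8 -1.   1.5  1.1] [array([230.5, 169.5, 249.5, 197.5]), array([382.5, 184.5, 403.5, 205.5])]
blue_ring [ 0.6013 -0.1751  0.076 ] [ 0.7 -0.2  0.1  0.3 -0.  -0.1  0.8  0. ] [array([227.5, 230.5, 261.5, 256.5]), array([362.5, 138.5, 395.5, 171.5])]
yellow_ring [ 0.5802 -0.0269  0.0761] [ 0.5  0.1  0.3 -0.   0.  -0.6  0.7  0.6] [array([306.5, 224.5, 339.5, 250.5]), array([283.5, 152.5, 316.5, 184.5])]
ring dist 0.14969613775264154 probe dist 0.155906778419491
dir blue-yellow -81.88569426175091
```

Scene: the blue probe stands on the cover at (320,180) and its target is the blue ring at (245,244). The small yellow probe is at (241,187). Top: the blue probe is at (303,218), the blue ring at (379,156), the yellow probe at (392,195). The larger yellow ones and the orange and green ones stand off the cover. The straight path clears the yellow well by about 81 mm and the yellow probe by about 73 mm. I close the fingers along the heater's y and move above the blue probe.

Request:
{"fn": "apply_moves", "kwargs": {"increments": [[[0.45, -0.4, 0], [0, 0, 0.1]], [[1.2, -1.05, 0], [0, 0, 0.2]], [[2.0, -1.75, 0], [0, 0, 0.3]], [[2.75, -2.4, 0], [0, 0, 0.4]], [[3.5, -3.05, 0], [0, 0, 0.5]], [[4.25, -3.7, 0], [0, 0, 0.6]], [[5.0, -4.35, 0], [0, 0, 0.7]], [[5.75, -5.0, 0], [0, 0, 0.92]]], "gripper": 85}}

```text
time: 1.6
position: [0.395, -0.16, 0.2317]
eef_rot: [[0.99, 0.14, 0.001], [0.14, -0.99, -0.001], [0.001, 0.001, -1.0]]
contact_force: [-0.3, -0.4, -0.8]
opening: 0.996
grip_force: 0.0
```

Request:
{"fn": "apply_moves", "kwargs": {"increments": [[[0.6, -0.6, 0], [0, 0, 0]], [[1.1, -1.1, 0], [0, 0, 0]], [[1.5, -1.5, 0], [0, 0, 0]], [[1.7, -1.7, 0], [0, 0, 0]], [[1.7, -1.7, 0], [0, 0, 0]], [[1.7, -1.7, 0], [0, 0, 0]]]}}

```text
time: 2.35
position: [0.4803, -0.0473, 0.2313]
eef_rot: [[0.99, 0.14, -0.0], [0.14, -0.99, -0.001], [-0.0, 0.001, -1.0]]
contact_force: [0.3, -0.1, 0.8]
opening: 0.994
grip_force: 0.0
```

```bash
cat > look.py <<'E'
import sys
from fit import *
def state():
    s=manip.get_state();print('t',round(s['time'],2),'pos',s['position'].round(4) if hasattr(s['position'],'round') else s['position'],'F',np.round(s['contact_force'],1),'open',round(s['opening'],3),'grip',s['grip_force']);print(np.round(s['eef_rot'],4).tolist());return s
def delta(target,s=None):
    s=s or manip.get_state();print('units',(np.array(s['eef_rot']).T@(np.array(target)-s['position'])/.06).round(3))
E
python3 - <<'E'
from look import *
s=state();delta([.4813,-.0357,.125],s)
k=manip.calibration('wrist');im=manip.snapshot('wrist');cv2.imwrite('pics/w1.png',im)
np.savez('w1.npz',**k)
print((-k['R'].T@k['t']).round(3))
q=proj(k,np.array([[.4813,-.0357,.1707],[.4813,-.0357,.0757]]));print(q)
E
```

```text
t 2.35 pos [ 0.4803 -0.0473  0.2313] F [ 0.3 -0.1  0.8] open 0.994 grip 0.0
[[0.9902, 0.1399, -0.0004], [0.1399, -0.9902, -0.0007], [-0.0005, 0.0007, -1.0]]
units [ 0.044 -0.19   1.772]
[ 0.554 -0.036  0.374]
[[307.2343894  211.78968886]
 [311.58755325 179.62384179]]
```

View pics/w1.png

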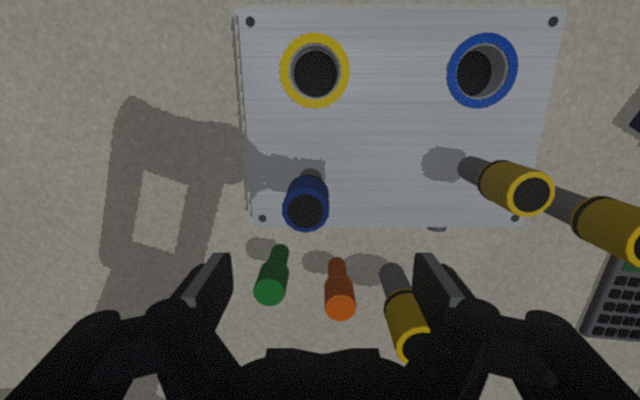

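The wrist view shows the blue probe's cap at (305,211), where the estimate puts it at (307,212). The yellow ring is at (315,70) and the blue ring at (482,70). I go down around the head.

Request:
{"fn": "apply_moves", "kwargs": {"increments": [[[0.04, -0.19, 0.2], [0, 0, 0]], [[0.04, -0.19, 0.6], [0, 0, 0]], [[0.04, -0.19, 1.0], [0, 0, 0]], [[0.04, -0.19, 1.4], [0, 0, 0]], [[0.04, -0.19, 1.65], [0, 0, 0]], [[0.04, -0.19, 1.77], [0, 0, 0]], [[0.04, -0.19, 1.77], [0, 0, 0]], [[0.04, -0.19, 1.77], [0, 0, 0]]]}}

```text
time: 3.4
position: [0.4822, -0.0349, 0.1262]
eef_rot: [[0.99, 0.141, 0.002], [0.141, -0.99, -0.0], [0.002, 0.001, -1.0]]
contact_force: [0.0, 0.3, 0.4]
opening: 0.998
grip_force: 0.0
```

Run:
```python
from look import *
s=state();delta([.4813,-.0357,.125],s)
k=manip.calibration('wrist');im=manip.snapshot('wrist');cv2.imwrite('pics/w2.png',im)
print(proj(k,np.array([[.6013,-.1751,.0757],[.5802,-.0269,.0757]])))
for n,w in (('blue',(360,0,280,200)),('yellow',(200,0,200,200))):
    print(n,blob(im,w,n))
```

```text
t 3.4 pos [ 0.4822 -0.0349  0.1262] F [0.  0.3 0.4] open 0.998 grip 0.0
[[0.99, 0.1409, 0.002], [0.1409, -0.99, -0.0005], [0.002, 0.0007, -1.0]]
units [-0.018  0.012  0.019]
[[594.50934693  61.03641056]
 [334.159088    60.94275718]]
blue [ 5.355e+02 -5.000e-01  6.395e+02  1.165e+02]
yellow [276.5  -0.5 385.5 116.5]
```

View pics/w2.png

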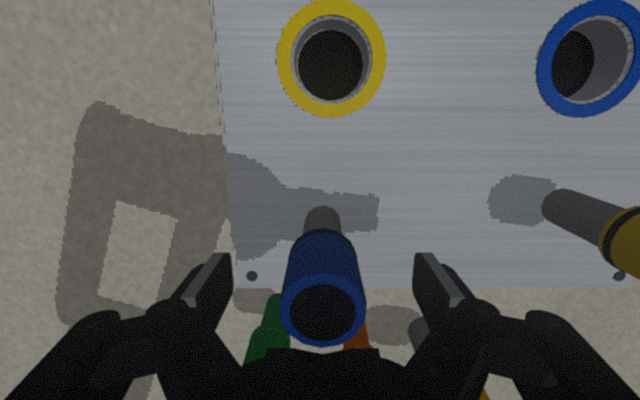

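The head (cap at 323,312) lies midway between the fingers (222 and 424), and the rings sit where computed. I close the fingers.

Request:
{"fn": "apply_moves", "kwargs": {"increments": [[[0, 0, 0], [0, 0, 0]], [[0, 0, 0], [0, 0, 0]], [[0, 0, 0], [0, 0, 0]], [[0, 0, 0], [0, 0, 0]], [[0, 0, 0], [0, 0, 0]], [[0, 0, 0], [0, 0, 0]]], "gripper": 15, "grip_force": 40}}

```text
time: 4.2
position: [0.4818, -0.0348, 0.1254]
eef_rot: [[0.99, 0.141, 0.001], [0.141, -0.99, -0.0], [0.001, 0.0, -1.0]]
contact_force: [0.4, -0.3, 1.7]
opening: 0.385
grip_force: 39.7
```

Run:
```python
from look import *
s=state();p=s['position'];delta(np.r_[.6013,-.1751,p[2]],s)
k=manip.calibration('wrist');im=manip.snapshot('wrist');cv2.imwrite('pics/w3.png',im)
sc=manip.snapshot('scene');cv2.imwrite('pics/s3.png',cv2.resize(sc[100:300,180:400],None,fx=3,fy=3)[:600])
```

```text
t 4.2 pos [ 0.4818 -0.0348  0.1254] F [ 0.4 -0.3  1.7] open 0.385 grip 39.72596526145935
[[0.99, 0.141, 0.0007], [0.141, -0.99, -0.0003], [0.0006, 0.0004, -1.0]]
units [1.642e+00 2.596e+00 2.000e-03]
```

View pics/s3.png

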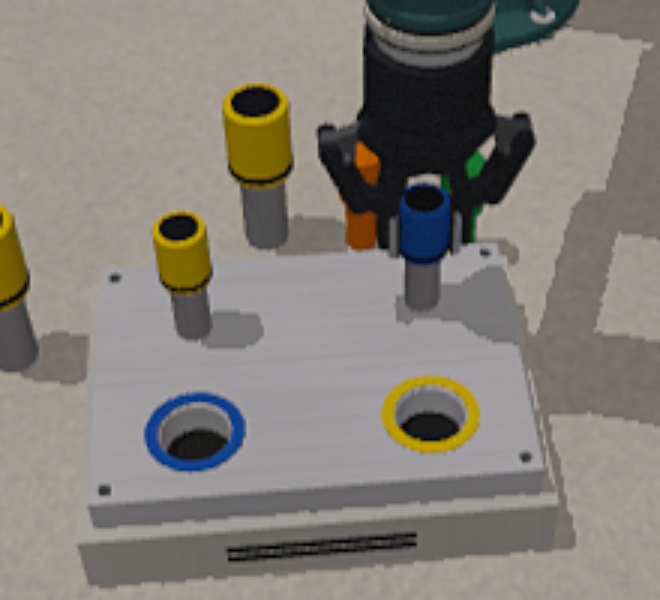

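The head is gripped (33 mm opening, 40 N) and the probe is upright on the cover. I start the slide with slight downward pressure.

Request:
{"fn": "apply_moves", "kwargs": {"increments": [[[0, 0, 0.01], [0, 0, 0]], [[0.05, 0.08, 0.02], [0, 0, 0]], [[0.13, 0.21, 0.02], [0, 0, 0]], [[0.23, 0.36, 0.02], [0, 0, 0]], [[0.33, 0.52, 0.02], [0, 0, 0]], [[0.43, 0.68, 0.02], [0, 0, 0]], [[0.53, 0.84, 0.02], [0, 0, 0]], [[0.63, 1.0, 0.02], [0, 0, 0]]]}}

```text
time: 5.3
position: [0.5264, -0.0863, 0.1254]
eef_rot: [[0.99, 0.142, -0.003], [0.142, -0.99, 0.006], [-0.002, -0.006, -1.0]]
contact_force: [-5.1, 6.3, 11.6]
opening: 0.389
grip_force: 40.8
```

Request:
{"fn": "apply_moves", "kwargs": {"increments": [[[0.1, 0.16, -0.005], [0, 0, 0]], [[0.23, 0.36, -0.005], [0, 0, 0]], [[0.36, 0.57, -0.005], [0, 0, 0]], [[0.5, 0.78, -0.005], [0, 0, 0]], [[0.63, 1.0, -0.005], [0, 0, 0]], [[0.77, 1.21, -0.005], [0, 0, 0]], [[0.88, 1.39, -0.005], [0, 0, 0]], [[0.96, 1.51, -0.005], [0, 0, 0]]]}}

```text
time: 6.3
position: [0.597, -0.1696, 0.1245]
eef_rot: [[0.99, 0.141, -0.001], [0.141, -0.99, 0.002], [-0.001, -0.002, -1.0]]
contact_force: [-0.3, -0.4, -1.0]
opening: 0.387
grip_force: 39.8
```

Run:
```python
from look import *
s=state();p=s['position'];delta(np.r_[.6013,-.1751,p[2]],s)
k=manip.calibration('wrist');im=manip.snapshot('wrist');cv2.imwrite('pics/w4.png',im)
sc=manip.snapshot('scene');a=cv2.resize(sc[130:290,190:350],None,fx=2.5,fy=2.5)
cv2.imwrite('pics/s4.png',np.hstack([a,im[:,150:550]]))
```

```text
t 6.3 pos [ 0.597  -0.1696  0.1245] F [-0.3 -0.4 -1. ] open 0.387 grip 39.82433617115021
[[0.9899, 0.1414, -0.0011], [0.1414, -0.9899, 0.0019], [-0.0008, -0.002, -1.0]]
units [ 0.057  0.101 -0.   ]
```

View pics/s4.png

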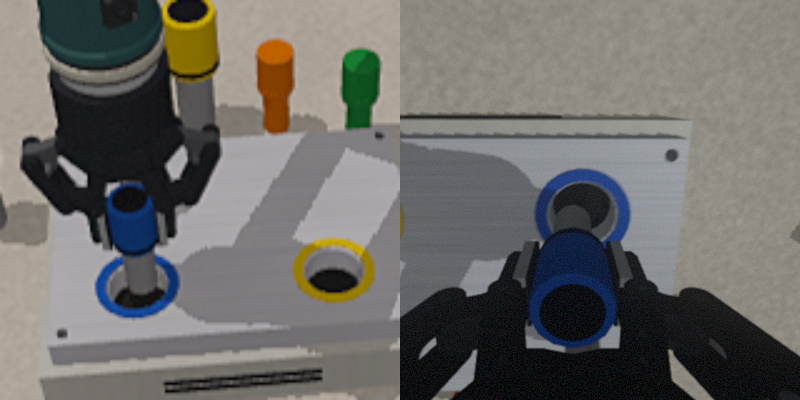

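The foot is over the blue well and free of load. I centre it and lower it.

Request:
{"fn": "apply_moves", "kwargs": {"increments": [[[0.03, 0.05, 0], [0, 0, 0]], [[0.055, 0.1, 0], [0, 0, 0]], [[0.055, 0.1, 0.07], [0, 0, 0]], [[0.055, 0.1, 0.15], [0, 0, 0]], [[0.055, 0.1, 0.23], [0, 0, 0]], [[0.055, 0.1, 0.31], [0, 0, 0]], [[0.055, 0.1, 0.36], [0, 0, 0]], [[0.055, 0.1, 0.38], [0, 0, 0]]]}}

```text
time: 7.4
position: [0.6012, -0.1758, 0.1011]
eef_rot: [[0.99, 0.141, -0.0], [0.141, -0.99, 0.0], [-0.0, -0.0, -1.0]]
contact_force: [-0.5, 0.7, -1.4]
opening: 0.387
grip_force: 39.9
```

Request:
{"fn": "apply_moves", "kwargs": {"increments": [[[0, 0, 0.01], [0, 0, 0]], [[0, 0, 0.02], [0, 0, 0]], [[0, 0, 0.03], [0, 0, 0]], [[0, 0, 0.03], [0, 0, 0]]]}}

```text
time: 7.9
position: [0.6016, -0.1759, 0.1004]
eef_rot: [[0.99, 0.141, 0.001], [0.141, -0.99, -0.0], [0.001, 0.001, -1.0]]
contact_force: [-1.1, 0.3, 2.8]
opening: 0.389
grip_force: 40.1
```

On the bottom: 25 mm down with a light upward contact force. I release.

Request:
{"fn": "apply_moves", "kwargs": {"increments": [[[0, 0, 0], [0, 0, 0]], [[0, 0, 0], [0, 0, 0]], [[0, 0, 0], [0, 0, 0]]], "gripper": 45}}

```text
time: 8.28
position: [0.6013, -0.1759, 0.0994]
eef_rot: [[0.99, 0.141, -0.0], [0.141, -0.99, -0.0], [-0.0, 0.0, -1.0]]
contact_force: [0.6, -0.2, 0.7]
opening: 0.523
grip_force: 0.0
```

Request:
{"fn": "apply_moves", "kwargs": {"increments": [[[0, 0, 0], [0, 0, 0]], [[0, 0, 0], [0, 0, 0]], [[0, 0, 0], [0, 0, 0]], [[0, 0, 0], [0, 0, 0]]], "gripper": 80}}

```text
time: 8.78
position: [0.6014, -0.1759, 0.0996]
eef_rot: [[0.99, 0.141, 0.0], [0.141, -0.99, -0.0], [0.0, 0.0, -1.0]]
contact_force: [-0.5, -0.2, 0.3]
opening: 0.936
grip_force: 0.0
```

Request:
{"fn": "apply_moves", "kwargs": {"increments": [[[0, 0, -0.15], [0, 0, 0]], [[0, 0, -0.5], [0, 0, 0]], [[0, 0, -0.9], [0, 0, 0]], [[0, 0, -1.3], [0, 0, 0]], [[0, 0, -1.8], [0, 0, 0]], [[-0.4, 0, -2.2], [0, 0, 0]], [[-0.8, 0, -2.4], [0, 0, 0]], [[-0.8, 0, -2.4], [0, 0, 0]]]}}

```text
time: 9.78
position: [0.5537, -0.1831, 0.2467]
eef_rot: [[0.99, 0.14, 0.005], [0.14, -0.99, -0.002], [0.004, 0.003, -1.0]]
contact_force: [0.3, 0.2, 0.0]
opening: 0.936
grip_force: 0.0
```

Run:
```python
from look import *
s=state()
sc=manip.snapshot('scene');tp=manip.snapshot('top');w=manip.snapshot('wrist')
a=cv2.resize(sc[130:290,190:350],(400,400));b=cv2.resize(w,(400,250))
c=cv2.resize(tp[110:270,260:440],(400,350));cv2.imwrite('pics/s5.png',np.hstack([np.vstack([a,np.zeros((200,400,3),np.uint8)]),np.vstack([b,c])]))
```

```text
t 9.78 pos [ 0.5537 -0.1831  0.2467] F [0.3 0.2 0. ] open 0.936 grip 0.0
[[0.9901, 0.14, 0.0047], [0.14, -0.9901, -0.0022], [0.0043, 0.0028, -1.0]]
```

View pics/s5.png

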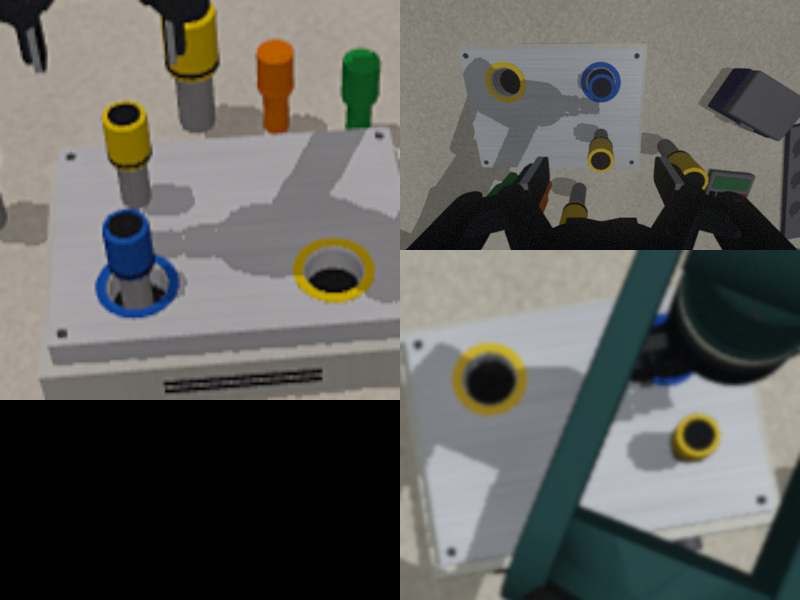

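The blue probe stands upright in the blue well, released. The yellow probe is untouched at its place, and the gripper is clear of everything.

```bash
python3 -c "
from rig import manip
print(manip.sign_off())"
```

```text
the job is handed in; nothing more can be done
None
```

The blue probe was slid upright along the cover into the blue-ringed well and released standing on its bottom, the yellow probe was left where it stood, and the job was handed in after about 10 s.

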